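Hang a circuit board between its neighbours and press it home

ROBOT

A 7-joint arm with a two-finger parallel gripper is mounted at the origin on the work surface. World frame = base frame: x ahead of the robot, y to its left, z up, the work surface at z = 0. Lengths are in m, angles in rad, forces in N, time in s.
With the tool pointing down it reaches from about 0.425 to 0.875 m from the base axis. Payload 4.7 kg.
Tool frame: the origin (TCP) lies midway between the tips of the shut fingers; the grasp point (between the pads) lies 19 mm behind it; x points along the fingers, y is the direction in which the jaws open and shut, and the axes are right-handed (so a half turn about x gives the same grasp; the last joint's range is limited). The gripper opens to 87 mm and grips with 3 to 60 N. Pads are 19 mm wide; open, the fingers measure 117 mm over their backs; the gripper's body (75 mm by 190 mm) begins 51 mm behind the grasp point.
Start: joints at [1.294, 0.321, -0.07, 1.45, 0.023, 1.371, -0.057], TCP at [0.186, -0.623, 0.223] pointing down, gripper open.
Joint ranges: [-2.86, 2.86], [-0.3, 2.09], [-1.38, 1.24], [0.06, 2.45], [-1.56, 4.7], [0.09, 2.05], [-2.69, 2.69]. Speed limits (rad/s): [2.57, 2.57, 3.14, 3.14, 3.14, 3.14, 3.14].

INTERFACE

Orientations are given as a rotation vector (axis times angle).
In Python, from bench import ctrl gives the robot as it stands. The module is installed in compiled form; this text tells all that it offers.
- The arm moves only by the tool servo_tool, never from a script. Its arguments are lists of equal length, an entry for each row: "dp": the shift along the tool's x, y, z in units of 25 mm (1.0 is 25 mm), a list of three; "yaw": the turn about the tool's x in units of 6 degrees (1.0 is 6 degrees). A call has exactly 5 rows; each row shifts and turns the commanded pose from where the row before left it, along the tool's axes as they then stand; what a row does not reach is not made up. A row lasts 1/10 s, in which the tool goes at most 50 mm and 8.59 degrees, less where a joint would pass 70% of its speed; a pose out of reach is approached as far as the arm can. A call is refused whole if a number of a shift passes 1 or a number of a turn 1, either way. A call with a gripper value outside its range is refused whole. "fingers" is the opening, from 0 (shut) to 1 (fully open), set as the call begins (left out, the last holds). The fingers move at their own pace and stop on an object; "grip_force" is the grip in N (left out, the last holds). Time passes only in rows, so rows that do not move let the fingers close, or fill a call up. It gives the time, the measured TCP pose, the force and the opening at its end, in the units of the state.
- ctrl.get_state(): the state, without advancing time (a new reading comes with each control period).
- ctrl.get_image(name): name is "scene" or "top" or "wrist"; returns (picture, depth): 420x560x3 uint8, red, green, blue; 420x560 float32, m along the optical axis (not along the pixel's ray), 0 where there is no reading.
- ctrl.camera_info(name): a dict with "fx", "fy", "cx", "cy" (pixels), "extrinsics" (4x4, takes a point from world to camera coordinates); the wrist camera has in their place "hand_eye" (4x4, takes a point from camera to tool coordinates, whose origin is the TCP and whose axes are the tool frame's). Camera axes: x right, y down, z forward; pixel columns grow to the right and rows downward; lengths in m; the calibration is good to about 2 mm. A picture is of the moment at which its call begins: read the wrist's pose just before it. camera_info takes no time and is no camera call.
- ctrl.close_job(): hands the job in, once; it reports no verdict.
Trained networks look in the newest picture that a camera, given by its name, has taken for a name from the list of things; names that differ only in an ending like _2 or _b are one class to them, and where a whole thing is asked for, a point or a joint stands for the part that bears it (a point fixed in the world has none). Each returns a list of dicts, best first, with "score" (0 to 1); they miss things now and then, are a little off and sometimes report something else, mostly with a low value. They report only what shows in the picture. A call takes as long as a camera call. They do not tell look-alikes from the thing itself.
- ctrl.search_frame(camera, label): "extent" ([left, top, right, bottom] in pixels, round what is visible of it).
- ctrl.cut_out(camera, label): "region" (420x560 bool, what is visible of it) and "extent" ([left, top, right, bottom] in pixels, round what is visible of it).
The state is a dict: "time": time; "joint_positions": joint angles; "qd": joint speeds; "joint_torque": joint torques, N m; "position": TCP position; "tool_rot": TCP orientation; "ft_force": force on the tool from outside, world axes, zero at the start; "torque": the same for the moment, N m; "grip_width": opening from 0.0 (shut) to 1.0 (fully open).
Only numpy, scipy, OpenCV 4.12 (cv2) and the standard library are available. Lean on these libraries where they do the work, as an engineer would, in place of code of your own. Each camera call takes 0.05 s, during which the arm holds its last target.

TASK

Lift the green circuit board (its hook has a black tab to grip) out of the white stand and lower it through the gap between the blue and the tan board, hook over the yellow saddle, components facing the same way as theirs. Then push it gently down with its own hook until the stiff orange flag is fully down and the hook sits on the saddle, and let go. Do not push the two hanging boards out of place, and never press on the rack with more than 30 N.

Things in the scene. Friction and masses are not known exactly. Their poses are not given: they have to be found in the camera images.
- green_board: Green circuit board on a hook hanger, 150 g. Board 54 wide (y), 84 tall (z), 5 thick (x); origin: middle of its lower edge, z up, +x out of the face with the flat components. On top the hook, 34 wide (y): an inverted U open downwards, with a roof from z = 84 to 91 and a back leg 6 thick down to z = 60. Starts upright, its lower 20 mm in the stand's slot.
- hook (a point): Point on green_board, at (-8.5, 0, 84) mm in its frame: middle of the underside of the hook's roof. The slot of the hook, between board and back leg, is 12 wide (x) and centred on this point.
- grip_tab (a point): Point on green_board, at (-8.5, 0, 116) mm in its frame: where to grip the black tab that stands on the hook's roof, 10 thick (x), 24 wide (y), from z = 91 to 133.
- stand: White plastic block, 70 x 100 x 32 high, with an upward slot 8 x 62 in its top in which the green board stands; slot floor 12 above the bench. Fixed. Origin: centre of its underside; y along the slot, z up.
- rack: Fixed rack, origin: centre of its underside, z up. Base 110 (x) x 250 (y) x 12. Upright aluminium rail plate, 6 thick, in the plane x = 0, along y: pieces y = 24 to 100 and -100 to -24, top edge at z = 150; posts 16 square, 162 high, at y = +-108. Boards hang with the hook over the rail, on its +x side: origin at x = 8.5, axes along the rack's.
- empty_place (a point): Point fixed in the rack, at (0, 0, 150) mm in its frame. Here, between the rail pieces, is a yellow saddle plate 6 thick, 40 wide (y), in the rail's plane. It is clamped at a height set by hand: its top edge lies anywhere from 140 to 160 above the bench, and this is not measured. The clear gap between the neighbouring boards is 66 wide.
- flag (a joint): Orange flag, 4 thick (x), 18 wide (y), standing 14 mm out of the middle of the saddle's top edge. Downward travel in m: 0 = up (as at the start), 0.014 = down, flush with the saddle's edge, when the hook's roof rests solidly on the saddle. Stiff: takes about 8 N to slide and stays where it is left; the board's weight does not move it.
- blue_board: Circuit board of the same size and with the same hook and tab as green_board, but blue, hanging loosely on the rack's rail 60 mm to the +y side (rack frame) of the empty place. Origin and axes as for green_board.
- tan_board: Circuit board of the same size and with the same hook and tab as green_board, but tan, hanging loosely on the rack's rail 60 mm to the -y side (rack frame) of the empty place. Origin and axes as for green_board.
Mind the look-alikes: they are no part of the job. What is shaped like the green_board but pink or red is not meant.

How it is judged:
By the outcome, as a careful person would: the job done as asked, in the order asked, and still so for the second after the job is handed in, with the robot touching nothing.
It also fails if it takes over 51 s, if anything falls off the work surface, if the arm or the gripper's body presses on something with over 40 N, if the wrist force passes 120 N, or if a joint passes its speed limit or range.

## Working session

There is one attempt and no reset: what is moved stays moved. The work goes in short steps, Python scripts to look and compute and a tool call to move; the robot and the scene stay as the last step left them, time stands still between calls to the robot, and variables do not carry over. Pictures are saved under pics/ and viewed, and the job is handed in when it is done.

Besides the shell and the picture viewer there is one more tool, called as name([rows], argument=value, ...), one row to a line, values as JSON. servo_tool: Moves the arm, as the interface text tells. Its arguments: {"type":"object","properties":{"dp":{"type":"array","items":{"type":"array","items":{"type":"number"}}},"yaw":{"type":"array","items":{"type":"number"}},"fingers":{"type":"number"},"grip_force":{"type":"number"}},"required":["dp","yaw"]}

```bash
mkdir -p pics; cat > h.py <<'E'
import numpy as np,cv2
from bench import ctrl
from scipy.spatial.transform import Rotation as R
def pose():
    s=ctrl.get_state(); T=np.eye(4); T[:3,:3]=R.from_rotvec(s["tool_rot"]).as_matrix(); T[:3,3]=s["position"]; return T,s
def cam2world(name,T=None):
    i=ctrl.camera_info(name)
    return (T@np.array(i["hand_eye"])) if name=="wrist" else np.linalg.inv(np.array(i["extrinsics"]))
def cloud(name,d,T=None):
    i=ctrl.camera_info(name); v,u=np.mgrid[:420,:560]
    p=np.stack([(u-i["cx"])/i["fx"]*d,(v-i["cy"])/i["fy"]*d,d],-1)
    M=cam2world(name,T); w=p@M[:3,:3].T+M[:3,3]; w[d==0]=np.nan; return w
def grab(name,fn):
    T,s=pose(); im,d=ctrl.get_image(name); cv2.imwrite("pics/%s.png"%fn,im[:,:,::-1]); np.savez("%s.npz"%fn,im=im,d=d,T=T); return im,d,T
E
python3 - <<'E'
from h import *
for n in ("scene","top","wrist"):
    im,d,T=grab(n,n+"0")
s=pose()[1]; print(s); print(T)
print(ctrl.camera_info("top"))
E
```

```text
{'time': 0.15, 'joint_positions': array([ 1.29412704,  0.32164722, -0.07006712,  1.45139136,  0.02258563,
        1.37078033, -0.05693143]), 'qd': array([-0.00087056, -0.00194276,  0.0015668 , -0.00390654, -0.00130079,
       -0.00101239, -0.00216142]), 'joint_torque': array([-8.96677420e-05, -4.91797829e+01, -4.04769285e-01, -3.12873065e+01,
       -6.40644506e-02,  4.05645871e-02,  1.22443384e-04]), 'position': array([ 0.18618078, -0.62233725,  0.2217179 ]), 'tool_rot': array([ 2.06559181,  0.30392829, -2.06618534]), 'ft_force': array([-0.18580358,  0.07185223, -0.53663946]), 'torque': array([ 0.02759485,  0.04212867, -0.02162358]), 'grip_width': 0.9987499670723987}
[[-5.90392533e-04  2.86817153e-01 -9.57985163e-01  1.86205008e-01]
 [ 1.60162203e-03 -9.57983830e-01 -2.86817741e-01 -6.22246239e-01]
 [-9.99998543e-01 -1.70366520e-03  1.06213828e-04  2.21571737e-01]
 [ 0.00000000e+00  0.00000000e+00  0.00000000e+00  1.00000000e+00]]
{'fx': 449.9877327786228, 'fy': 449.9877327786228, 'cx': 275.6669019965559, 'cy': 204.91989704512494, 'extrinsics': array([[ 0.0180418 , -0.99968247,  0.01759137,  0.0129893 ],
       [-0.98936842, -0.02038952, -0.14399445,  0.58983413],
       [ 0.14430741, -0.01480643, -0.98942212,  0.84045835],
       [ 0.        ,  0.        ,  0.        ,  1.        ]])}
```

View pics/scene0.png

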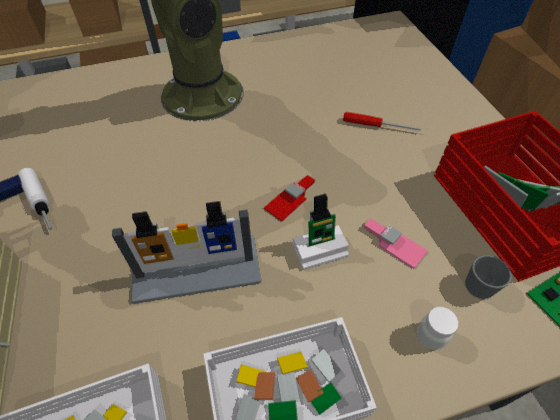

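View pics/top0.png

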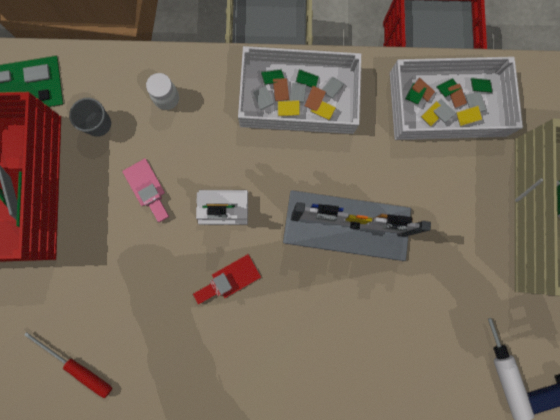

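View pics/wrist0.png

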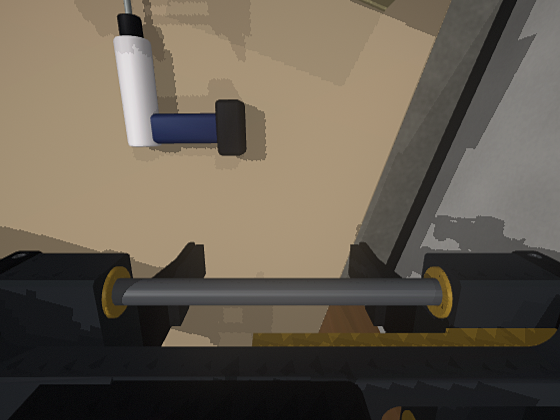

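```bash
python3 - <<'E'
from h import *
for n in ("top","scene"):
    z=np.load(n+"0.npz"); w=cloud(n,z["d"])
    np.save(n+"w.npy",w)
    for lab in ("green_board","grip_tab","stand","rack","blue_board","tan_board","flag"):
        try:
            for r in ctrl.cut_out(n,lab)[:4]:
                m=r["region"]; p=w[m]; p=p[~np.isnan(p[:,0])]
                print(n,lab,round(r["score"],2),np.round(r["extent"]),np.round(np.median(p,0),3),np.round(np.percentile(p[:,2],98),3))
        except Exception as e: print(n,lab,e)
i=z["im"]
def crop(fn,n,x0,y0,x1,y1,k):
    im=np.load(n+"0.npz")["im"][y0:y1,x0:x1,::-1]; cv2.imwrite("pics/"+fn+".png",cv2.resize(im,None,fx=k,fy=k,interpolation=cv2.INTER_CUBIC))
crop("c1","scene",100,170,370,310,2.9); crop("c2","top",180,160,450,290,2.9)
E
```

```text
top green_board 0.92 [194. 256. 260. 304.] [0.444 0.112 0.007] 0.026
top green_board 0.92 [124. 157. 172. 224.] [0.626 0.288 0.007] 0.026
top green_board 0.79 [198. 201. 231. 218.] [0.569 0.13  0.102] 0.145
top green_board 0.69 [310. 201. 344. 220.] [ 0.561 -0.059  0.158] 0.201
top grip_tab 0.91 [123. 159. 167. 221.] [0.626 0.288 0.007] 0.026
top grip_tab 0.64 [196. 254. 260. 306.] [0.444 0.112 0.007] 0.025
top grip_tab 0.58 [203. 203. 236. 217.] [0.572 0.131 0.1  ] 0.145
top stand 0.61 [194. 188. 248. 222.] [0.592 0.122 0.032] 0.038
top rack 0.65 [283. 194. 432. 262.] [ 0.547 -0.121  0.013] 0.162
top blue_board 0.88 [312. 206. 345. 222.] [ 0.562 -0.059  0.158] 0.201
top tan_board 0.69 [382. 211. 408. 234.] [ 0.546 -0.175  0.159] 0.201
top flag 0.56 [314. 202. 342. 220.] [ 0.561 -0.058  0.159] 0.201
top flag 0.41 [379. 213. 409. 232.] [ 0.546 -0.174  0.159] 0.201
scene green_board 0.81 [366. 218. 426. 268.] [0.628 0.287 0.007] 0.025
scene green_board 0.66 [179. 224. 189. 228.] [ 0.557 -0.122  0.151] 0.158
scene green_board 0.62 [309. 192. 336. 248.] [0.581 0.132 0.084] 0.144
scene green_board 0.6 [265. 176. 313. 224.] [0.446 0.112 0.007] 0.025
scene grip_tab 0.97 [308. 195. 337. 246.] [0.581 0.132 0.082] 0.144
scene grip_tab 0.74 [262. 173. 317. 222.] [0.447 0.111 0.007] 0.025
scene grip_tab 0.57 [362. 216. 427. 268.] [0.628 0.286 0.007] 0.025
scene stand 0.78 [294. 230. 349. 268.] [0.608 0.122 0.031] 0.035
scene rack 0.61 [111. 211. 263. 301.] [ 0.567 -0.125  0.015] 0.158
scene blue_board 0.82 [200. 199. 236. 256.] [ 0.573 -0.063  0.135] 0.2
scene tan_board 0.59 [135. 214. 171. 266.] [ 0.558 -0.181  0.135] 0.2
scene tan_board 0.25 [306. 194. 336. 249.] [0.581 0.132 0.086] 0.144
scene flag 0.47 [178. 225. 189. 229.] [ 0.557 -0.121  0.152] 0.158
```

```bash
python3 - <<'E'
from h import *
w=np.load("topw.npy").reshape(-1,3)
def box(x0,x1,y0,y1,z0,z1):
    m=(w[:,0]>x0)&(w[:,0]<x1)&(w[:,1]>y0)&(w[:,1]<y1)&(w[:,2]>z0)&(w[:,2]<z1); return w[m]
tw=np.load("topw.npy")
print(tw[208,217],tw[212,217],tw[222,358],tw[200,330],tw[215,400])
E
```

```text
[0.57213595 0.13142554 0.10782933] [0.56014412 0.12687565 0.14476923] [ 0.55231381 -0.12534904  0.10288748] [ 0.60619023 -0.0865169   0.01299772] [ 0.55413945 -0.17369628  0.20070288]
```

View pics/c1.png

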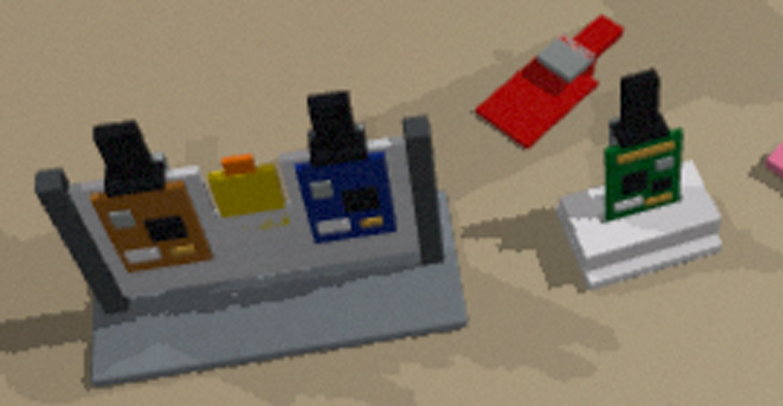

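View pics/c2.png

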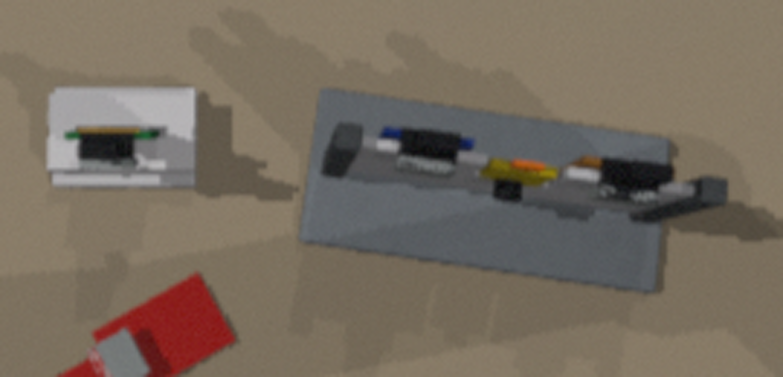

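```bash
cat >> h.py <<'E'
def rot(yaw):  # tool down, tool y at world angle yaw
    c,s=np.cos(yaw),np.sin(yaw); return np.array([[0,c,s],[0,s,-c],[-1,0,0.]])
def plan(target,yawdeg,n,speed=1.0):
    T,s=pose(); p=T[:3,3].copy(); y0=np.arctan2(T[1,1],T[0,1]); y=y0
    dy=(np.radians(yawdeg)-y0+np.pi)%(2*np.pi)-np.pi
    rows=[];yw=[]
    for k in range(n):
        goal=T[:3,3]+(np.array(target)-T[:3,3])*(k+1)/n
        R0=rot(y) if k else T[:3,:3]
        d=np.round(R0.T@(goal-p)/0.025,2); p=p+R0@d*0.025
        t=np.round(-((y0+dy*(k+1)/n)-y)/np.radians(6),2); y-=t*np.radians(6)
        rows.append(d.tolist()); yw.append(float(t))
    for k in range(0,n,5): print(rows[k:k+5],yw[k:k+5])
    print("end",p,np.degrees(y))
E
python3 - <<'E'
from h import *
i=ctrl.camera_info("wrist");print(np.round(i["hand_eye"],3),i["fx"])
plan([0.47,-0.34,0.34],-30,15)
E
```

```text
[[-0.    -0.28   0.96  -0.161]
 [ 1.    -0.001  0.    -0.001]
 [ 0.001  0.96   0.28  -0.076]
 [ 0.     0.     0.     1.   ]] 294.37449246265345
[[-0.31, -0.51, -0.94], [-0.32, -0.45, -0.97], [-0.31, -0.41, -0.98], [-0.31, -0.36, -1.01], [-0.32, -0.31, -1.02]] [-0.48, -0.48, -0.48, -0.49, -0.48]
[[-0.31, -0.25, -1.04], [-0.31, -0.2, -1.05], [-0.31, -0.15, -1.06], [-0.32, -0.1, -1.06], [-0.31, -0.04, -1.07]] [-0.48, -0.48, -0.48, -0.48, -0.49]
[[-0.31, 0.01, -1.06], [-0.32, 0.07, -1.07], [-0.31, 0.12, -1.06], [-0.31, 0.17, -1.06], [-0.32, 0.23, -1.04]] [-0.48, -0.48, -0.48, -0.48, -0.48]
end [ 0.47007829 -0.34004179  0.34012289] -30.017778126024087
```

servo_tool([
  [-0.3,-0.5,-0.9],
  [-0.3,-0.45,-0.95],
  [-0.3,-0.4,-0.95],
  [-0.3,-0.35,-1],
  [-0.3,-0.3,-1],
], yaw=[-0.5,-0.5,-0.5,-0.5,-0.5])

```text
time: 1.35
position: [0.2805, -0.5278, 0.2613]
tool_rot: [1.905, 0.546, -1.904]
ft_force: [0.9, -0.2, -0.4]
grip_width: 0.997
```

servo_tool([
  [-0.3,-0.25,-1],
  [-0.3,-0.2,-1],
  [-0.3,-0.15,-1],
  [-0.3,-0.1,-1],
  [-0.3,-0.05,-1],
], yaw=[-0.5,-0.5,-0.5,-0.5,-0.5])

```text
time: 1.85
position: [0.3672, -0.4372, 0.2982]
tool_rot: [1.738, 0.754, -1.738]
ft_force: [0.4, -0.1, -0.4]
grip_width: 1.002
```

servo_tool([
  [-0.3,0,-1],
  [-0.3,0.1,-1],
  [-0.3,0.1,-1],
  [-0.3,0.15,-1],
  [-0.3,0.2,-1],
], yaw=[-0.5,-0.5,-0.5,-0.5,-0.5])

```text
time: 2.35
position: [0.4541, -0.3459, 0.3357]
tool_rot: [1.56, 0.936, -1.561]
ft_force: [0.8, 0.0, 0.2]
grip_width: 0.997
```

```bash
python3 - <<'E'
from h import *
T,s=pose();print(s["time"],T)
plan([0.56,-0.16,0.36],-8,10)
E
```

```text
2.35 [[ 1.95875175e-05  8.82182284e-01 -4.70908077e-01  4.54056393e-01]
 [-8.97129838e-05 -4.70908073e-01 -8.82182282e-01 -3.45881525e-01]
 [-9.99999996e-01  5.95263295e-05  6.99192849e-05  3.35666924e-01]
 [ 0.00000000e+00  0.00000000e+00  0.00000000e+00  1.00000000e+00]]
[[-0.1, 0.02, -0.86], [-0.09, 0.06, -0.85], [-0.1, 0.08, -0.85], [-0.1, 0.11, -0.85], [-0.1, 0.15, -0.84]] [-0.33, -0.34, -0.33, -0.34, -0.33]
[[-0.09, 0.17, -0.84], [-0.1, 0.2, -0.83], [-0.1, 0.23, -0.83], [-0.1, 0.26, -0.81], [-0.09, 0.29, -0.81]] [-0.34, -0.33, -0.34, -0.33, -0.34]
end [ 0.5600277  -0.15997598  0.35991545] -7.993257747352696
```

servo_tool([
  [-0.1,0,-0.85],
  [-0.1,0.05,-0.85],
  [-0.1,0.1,-0.85],
  [-0.1,0.1,-0.85],
  [-0.1,0.15,-0.85],
], yaw=[-0.35,-0.35,-0.35,-0.3,-0.35])

```text
time: 2.85
position: [0.506, -0.253, 0.3477]
tool_rot: [1.436, 1.044, -1.437]
ft_force: [0.0, -0.1, 0.1]
grip_width: 1.001
```

servo_tool([
  [-0.1,0.15,-0.85],
  [-0.1,0.2,-0.85],
  [-0.1,0.25,-0.85],
  [-0.1,0.25,-0.8],
  [-0.1,0.3,-0.8],
], yaw=[-0.3,-0.35,-0.3,-0.35,-0.35])

```text
time: 3.35
position: [0.5599, -0.1593, 0.3603]
tool_rot: [1.312, 1.139, -1.312]
ft_force: [0.6, -0.0, -0.4]
grip_width: 0.996
```

```bash
python3 - <<'E'
from h import *
im,d,T=grab("wrist","w1"); print(T)
w=cloud("wrist",d,T); np.save("w1w.npy",w)
for lab in ("flag","rack","blue_board","tan_board"):
    for r in ctrl.cut_out("wrist",lab)[:3]:
        p=w[r["region"]]; p=p[~np.isnan(p[:,0])]
        print(lab,round(r["score"],2),np.round(r["extent"]),np.round(np.median(p,0),4),np.round(np.percentile(p[:,2],98),4))
E
```

```text
[[ 2.34187926e-05  9.90108854e-01 -1.40301306e-01  5.59895909e-01]
 [-1.12235428e-04 -1.40301303e-01 -9.90108848e-01 -1.59326926e-01]
 [-9.99999993e-01  3.89339309e-05  1.07839604e-04  3.60255639e-01]
 [ 0.00000000e+00  0.00000000e+00  0.00000000e+00  1.00000000e+00]]
flag 0.71 [257.  84. 278. 130.] [ 0.5642 -0.0623  0.1564] 0.1991
flag 0.61 [266. 149. 271. 168.] [ 0.5541 -0.1205  0.1544] 0.1561
flag 0.31 [235.  56. 304. 248.] [ 0.5584 -0.1098  0.0112] 0.1609
rack 0.81 [236.  54. 308. 248.] [ 0.5587 -0.1084  0.0112] 0.1608
blue_board 0.73 [257.  84. 277. 130.] [ 0.5642 -0.0626  0.1564] 0.1991
tan_board 0.74 [267. 151. 275. 167.] [ 0.5544 -0.1214  0.1541] 0.156
tan_board 0.57 [259. 176. 281. 227.] [ 0.5494 -0.1741  0.1562] 0.199
```

View pics/w1.png

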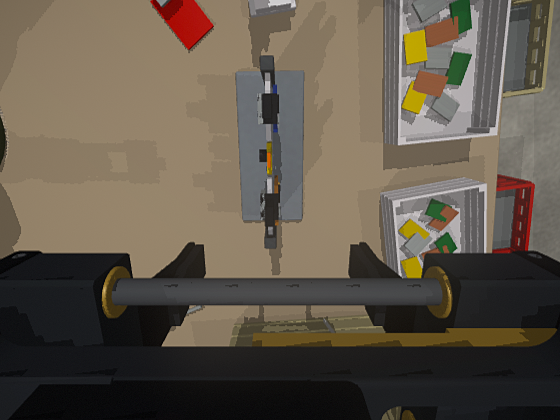

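```bash
cat > rk.py <<'E'
from h import *
def rackfit(w,im):
    c0=np.array([0.556,-0.119]); th=np.radians(-8)
    q=w.reshape(-1,3); col=im.reshape(-1,3).astype(int)
    for it in range(4):
        ex=np.array([np.cos(th),np.sin(th)]); ey=np.array([-ex[1],ex[0]])
        l=np.c_[(q[:,:2]-c0)@ex,(q[:,:2]-c0)@ey,q[:,2]]
        near=(abs(l[:,0])<.03)&(abs(l[:,1])<.13)
        P=[]
        for s in(1,-1):
            m=near&(abs(l[:,1]-s*.108)<.02)&(l[:,2]>.155)&(l[:,2]<.17)
            a=l[m]; P.append([(a[:,0].min()+a[:,0].max())/2,(a[:,1].min()+a[:,1].max())/2]); n=(m.sum(),np.median(a[:,2]))
            print(s,n,np.round(P[-1],4),np.ptp(a[:,:2],axis=0))
        P=np.array(P); v=P[0]-P[1]; mid=P.mean(0)
        c0=c0+mid[0]*ex+mid[1]*ey; th=th-np.arctan2(v[0],v[1])
    print("rack",c0,np.degrees(th),"postdist",np.hypot(*v))
    return c0,th,l,near,col
E
python3 - <<'E'
from rk import *
z=np.load("w1.npz"); w=np.load("w1w.npy")
c0,th,l,near,col=rackfit(w,z["im"])
r,g,b=col.T
yel=near&(r>150)&(g>120)&(b<90)&(l[:,2]>.1)
ora=near&(r>180)&(g<130)&(g>50)&(b<80)&(l[:,2]>.1)
for n,m in(("yel",yel),("ora",ora)):
    print(n);print(np.round(l[m][:60],4)); 
# tabs
for s in (1,-1):
    m=near&(abs(l[:,1]-s*.06)<.02)&(l[:,2]>.19); a=l[m]; print("tab",s,m.sum(),a.min(0),a.max(0))
    m=near&(abs(l[:,1]-s*.06)<.037)&(l[:,2]>.145)&(l[:,2]<.155)&(l[:,0]>0); a=l[m]; print("brd",s,m.sum(),a.min(0),a.max(0))
E
```

```text
1 (np.int64(227), np.float64(0.1608254456494258)) [-0.0026  0.105 ] [0.01471861 0.01576037]
-1 (np.int64(146), np.float64(0.16065905548823298)) [-0.0013 -0.1101] [0.01467074 0.01622034]
1 (np.int64(227), np.float64(0.1608254456494258)) [-0.      0.1076] [0.01480566 0.01575789]
-1 (np.int64(146), np.float64(0.16065905548823298)) [ 0.     -0.1076] [0.01474804 0.01622762]
1 (np.int64(227), np.float64(0.1608254456494258)) [-0.      0.1076] [0.01480602 0.01575788]
-1 (np.int64(146), np.float64(0.16065905548823298)) [ 0.     -0.1076] [0.01474837 0.01622764]
1 (np.int64(227), np.float64(0.1608254456494258)) [-0.      0.1076] [0.01480602 0.01575788]
-1 (np.int64(146), np.float64(0.16065905548823298)) [ 0.     -0.1076] [0.01474837 0.01622765]
rack [ 0.55370063 -0.12122645] -7.636375930515552 postdist 0.21515953008210323
yel
[[-0.0021 -0.011   0.1404]
 [ 0.0031 -0.0109  0.1413]
 [-0.0022 -0.0124  0.1394]
 [ 0.003  -0.0122  0.1411]
 [-0.0021 -0.0134  0.1419]
 [ 0.003  -0.0136  0.1402]
 [-0.0022 -0.0149  0.1401]
 [-0.0009 -0.0148  0.141 ]
 [-0.0022 -0.0163  0.1398]
 [-0.0009 -0.0161  0.1406]
 [-
[... 1289 characters left out ...]
-04 -5.400e-03  1.542e-01]
 [ 9.000e-04 -5.400e-03  1.542e-01]
 [-1.600e-03 -6.600e-03  1.549e-01]
 [-3.000e-04 -6.400e-03  1.560e-01]
 [ 8.000e-04 -6.800e-03  1.535e-01]
 [-1.600e-03 -7.800e-03  1.548e-01]
 [-4.000e-04 -8.000e-03  1.537e-01]
 [ 9.000e-04 -7.800e-03  1.553e-01]
 [-8.000e-04 -1.080e-02  1.417e-01]
 [ 5.000e-04 -1.090e-02  1.409e-01]]
tab 1 238 [-0.00453867  0.04794235  0.19068174] [0.0050121  0.07161508 0.20003994]
brd 1 173 [2.36452612e-05 2.44651841e-02 1.47444833e-01] [0.01044363 0.09674251 0.15493627]
tab -1 183 [-0.00460841 -0.0722313   0.19075604] [ 0.00469035 -0.0478191   0.1997115 ]
brd -1 117 [ 0.00015032 -0.09629327  0.14695997] [ 0.01059327 -0.02378991  0.15495664]
```

servo_tool([
  [0.05,-0.1,-1],
  [0.1,-0.1,-1],
  [0.1,-0.1,-1],
  [0.1,-0.1,-1],
  [0.1,0,-1],
], yaw=[-0.15,-0.15,-0.15,-0.15,-0.15])

```text
time: 4.1
position: [0.5627, -0.0326, 0.3488]
tool_rot: [1.255, 1.178, -1.255]
ft_force: [-0.3, -0.3, -0.0]
grip_width: 1.003
```

servo_tool([
  [0.1,0,-1],
  [0.1,0,-1],
  [0.1,0,-1],
  [0.1,0,-1],
  [0.1,0,-0.9],
], yaw=[-0.15,-0.15,-0.15,-0.1,0])

```text
time: 4.6
position: [0.5667, 0.0902, 0.3362]
tool_rot: [1.213, 1.207, -1.212]
ft_force: [0.6, 0.3, -0.5]
grip_width: 0.999
```

```bash
python3 - <<'E'
from h import *
im,d,T=grab("wrist","w2"); print(np.round(T,4))
w=cloud("wrist",d,T); np.save("w2w.npy",w)
for lab in ("green_board","grip_tab","stand"):
    for r in ctrl.cut_out("wrist",lab)[:3]:
        p=w[r["region"]]; p=p[~np.isnan(p[:,0])]
        print(lab,round(r["score"],2),np.round(r["extent"]),np.round(np.median(p,0),4),np.round(np.percentile(p[:,2],98),4))
q=w.reshape(-1,3)
m=(abs(q[:,0]-.56)<.04)&(abs(q[:,1]-.127)<.05)
a=q[m&(q[:,2]>.135)]
import cv2
print("tab",a.min(0),a.max(0),np.median(a[:,2]),cv2.minAreaRect((a[:,:2]*1000).astype(np.float32)))
a=q[m&(q[:,2]>.088)&(q[:,2]<.099)&(q[:,0]>0.568)]
print("edge",a.min(0),a.max(0),cv2.minAreaRect((a[:,:2]*1000).astype(np.float32)))
print(np.degrees(np.arctan(np.polyfit(a[:,1],a[:,0],1))))
s=q[(q[:,2]>.027)&(q[:,2]<.036)&(abs(q[:,0]-.57)<.06)&(abs(q[:,1]-.12)<.07)]
print("stand",cv2.minAreaRect((s[:,:2]*1000).astype(np.float32)),np.median(s[:,2]))
cv2.imwrite("pics/w2c.png",cv2.resize(im[80:260,180:380,::-1],None,fx=3,fy=3))
E
```

```text
[[ 2.000e-04  1.000e+00 -4.600e-03  5.667e-01]
 [-0.000e+00 -4.600e-03 -1.000e+00  9.020e-02]
 [-1.000e+00  2.000e-04  0.000e+00  3.362e-01]
 [ 0.000e+00  0.000e+00  0.000e+00  1.000e+00]]
green_board 0.86 [268.   0. 356.  79.] [0.627  0.2896 0.0048] 0.0231
green_board 0.79 [267. 131. 294. 174.] [0.573  0.1362 0.1002] 0.1424
green_board 0.68 [164. 114. 235. 194.] [0.4418 0.1167 0.0049] 0.0233
grip_tab 0.79 [265. 131. 293. 172.] [0.5717 0.1362 0.1004] 0.1424
grip_tab 0.68 [271.   0. 358.  78.] [0.6265 0.2897 0.0048] 0.0231
grip_tab 0.66 [168. 116. 235. 197.] [0.4417 0.1167 0.0049] 0.0233
stand 0.67 [270. 116. 310. 178.] [0.594  0.1384 0.0308] 0.0407
tab [0.5200038  0.08019273 0.13816754] [0.59999969 0.14552645 0.45833115] 0.44526427170188776 ((554.306640625, 118.67970275878906), (88.93580627441406, 50.429054260253906), 19.571870803833008)
edge [0.56907345 0.10759391 0.08802225] [0.58009979 0.16063041 0.09858702] ((574.6114501953125, 134.11245727539062), (10.905060768127441, 53.05244064331055), 0.3898960053920746)
[-0.42527807 30.03231229]
stand ((586.1904296875, 132.197509765625), (51.28185272216797, 100.19271850585938), 0.9522581696510315) 0.031116210708923786
```

View pics/w2c.png

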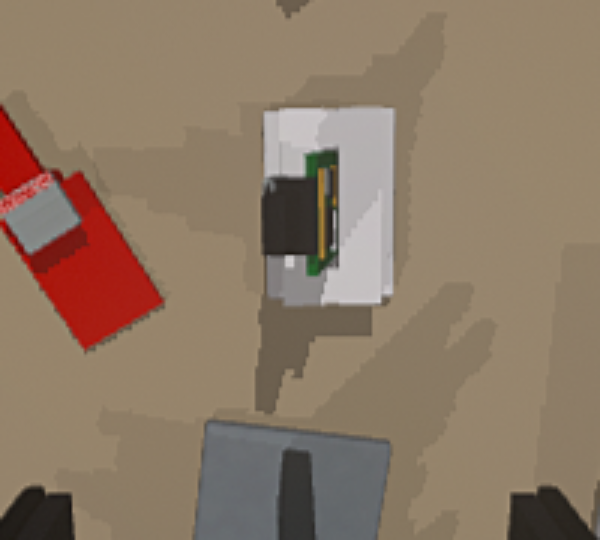

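```bash
python3 - <<'E'
from h import *
for f,c in (("w2w.npy",(.56,.13)),("topw.npy",(.56,.13))):
    q=np.load(f).reshape(-1,3)
    m=(abs(q[:,0]-c[0])<.04)&(abs(q[:,1]-c[1])<.05)
    for z0,z1 in((.125,.16),(.09,.1),(.07,.085)):
        a=q[m&(q[:,2]>z0)&(q[:,2]<z1)]
        print(f,z0,len(a),np.round(a.min(0),4),np.round(a.max(0),4),np.median(a[:,2]),cv2.minAreaRect((a[:,:2]*1000).astype(np.float32)))
    a=q[m&(q[:,2]>.14-(.002))&(q[:,2]<.16)]
    print(np.round(np.percentile(a,[2,98],axis=0),4))
E
```

```text
w2w.npy 0.125 220 [0.5541 0.123  0.1251] [0.5663 0.1462 0.1437] 0.14092845186851846 ((560.2633666992188, 134.6111602783203), (23.193004608154297, 12.099947929382324), 89.67223358154297)
w2w.npy 0.09 163 [0.5533 0.1076 0.0901] [0.58   0.1606 0.0999] 0.09559989208672032 ((573.4031982421875, 133.4930877685547), (27.230789184570312, 50.646156311035156), 21.699235916137695)
w2w.npy 0.07 57 [0.5567 0.108  0.07  ] [0.5835 0.1604 0.0845] 0.07292858083946174 ((579.6583251953125, 135.61407470703125), (25.208974838256836, 49.11969757080078), 28.927200317382812)
[[0.5542 0.1231 0.1391]
 [0.5639 0.1455 0.143 ]]
topw.npy 0.125 88 [0.5565 0.1215 0.1269] [0.5677 0.1448 0.1464] 0.14247348089433293 ((561.4319458007812, 133.08384704589844), (10.410651206970215, 23.36309814453125), 5.4215617179870605)
topw.npy 0.09 94 [0.5564 0.1072 0.0901] [0.5823 0.1606 0.1   ] 0.09665269349095068 ((569.3336791992188, 133.73895263671875), (25.389841079711914, 53.41012954711914), 1.2257168292999268)
topw.npy 0.07 3 [0.5792 0.107  0.0739] [0.5825 0.1072 0.0779] 0.07566861866563612 ((580.8577880859375, 107.09968566894531), (0.02252054214477539, 3.249750852584839), 86.35143280029297)
[[0.5566 0.122  0.1399]
 [0.5657 0.1445 0.1453]]
```

```bash
python3 - <<'E'
from h import *
plan([0.5598,.134,.25],-0.2,5)
E
```

```text
[[0.69, -0.06, -0.37], [0.69, -0.06, -0.36], [0.69, -0.06, -0.37], [0.69, -0.06, -0.37], [0.69, -0.06, -0.37]] [-0.0, -0.01, 0.0, -0.0, -0.01]
end [0.55970826 0.1341124  0.25002446] -0.1714239929948771
```

servo_tool([
  [0.7,-0.05,-0.37],
  [0.7,-0.05,-0.37],
  [0.7,-0.06,-0.37],
  [0.7,-0.06,-0.37],
  [0.7,-0.05,-0.36],
], yaw=[0,0,0,0,0], fingers=0.7)

```text
time: 5.3
position: [0.5613, 0.1317, 0.2482]
tool_rot: [1.216, 1.203, -1.217]
ft_force: [-1.1, 0.3, 0.3]
grip_width: 0.716
```

servo_tool([
  [0.9,0,0],
  [0.9,0,0],
  [0.9,0,0],
  [0.7,0,0],
  [0.5,0,0],
], yaw=[0,0,0,0,0])

```text
time: 5.8
position: [0.5608, 0.1312, 0.1499]
tool_rot: [1.215, 1.205, -1.218]
ft_force: [0.5, -0.4, 0.7]
grip_width: 0.703
```

```bash
python3 - <<'E'
from h import *
im,d,T=grab("wrist","w3"); print(np.round(T,4))
im,d,T=grab("scene","s3")
cv2.imwrite("pics/s3c.png",cv2.resize(im[120:290,230:430,::-1],None,fx=3,fy=3))
E
```

```text
[[-0.0013  1.     -0.0096  0.5608]
 [-0.0012 -0.0096 -1.      0.1312]
 [-1.     -0.0013  0.0013  0.1499]
 [ 0.      0.      0.      1.    ]]
```

View pics/w3.png

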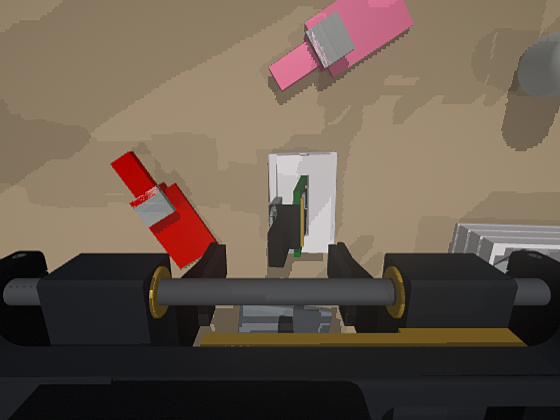

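View pics/s3c.png

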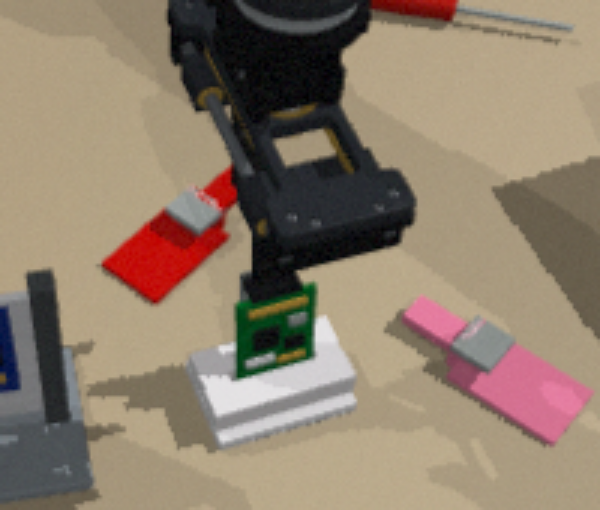

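servo_tool([
  [0.5,0,-0.1],
  [0.5,0,0],
  [0.4,0,0],
  [0.25,0,0],
  [0,0,0],
], yaw=[-0.08,0,0,0,0])

```text
time: 6.4
position: [0.5604, 0.1352, 0.1088]
tool_rot: [1.207, 1.211, -1.21]
ft_force: [0.2, 0.2, -0.0]
grip_width: 0.698
```

servo_tool([
  [0,0,0],
  [0,0,0],
  [0,0,0],
  [0,0,0],
  [0,0,0],
], yaw=[0,0,0,0,0], fingers=0.0, grip_force=45)

```text
time: 6.9
position: [0.5612, 0.1355, 0.1102]
tool_rot: [1.209, 1.209, -1.208]
ft_force: [0.0, -0.0, -0.2]
grip_width: 0.337
```

servo_tool([
  [0,0,0],
  [0,0,0],
  [0,0,0],
  [0,0,0],
  [0,0,0],
], yaw=[0,0,0,0,0])

```text
time: 7.4
position: [0.5659, 0.1351, 0.1113]
tool_rot: [1.215, 1.203, -1.201]
ft_force: [9.7, 0.6, -4.2]
grip_width: 0.13
```

servo_tool([
  [0,0,0],
  [0,0,0],
  [0,0,0],
  [0,0,0],
  [0,0,0],
], yaw=[0,0,0,0,0])

```text
time: 7.9
position: [0.5659, 0.1352, 0.1113]
tool_rot: [1.215, 1.203, -1.201]
ft_force: [8.0, -0.5, -4.0]
grip_width: 0.131
```

```bash
python3 - <<'E'
from h import *
im,d,T=grab("wrist","w4"); print(np.round(T,4))
s=pose()[1]; print(s["ft_force"],s["torque"],s["grip_width"])
cv2.imwrite("pics/w4c.png",cv2.resize(im[150:350,180:380,::-1],None,fx=3,fy=3))
im,d,T=grab("scene","s4")
cv2.imwrite("pics/s4c.png",cv2.resize(im[150:290,250:390,::-1],None,fx=4,fy=4))
E
```

```text
[[ 1.030e-02  9.999e-01  3.000e-04  5.659e-01]
 [ 1.200e-03  3.000e-04 -1.000e+00  1.352e-01]
 [-9.999e-01  1.030e-02 -1.200e-03  1.113e-01]
 [ 0.000e+00  0.000e+00  0.000e+00  1.000e+00]]
[ 9.04603986 -0.4471743  -3.72100735] [ 0.02642275 -2.8152299   0.1164527 ] 0.1308016708324674
```

View pics/w4c.png

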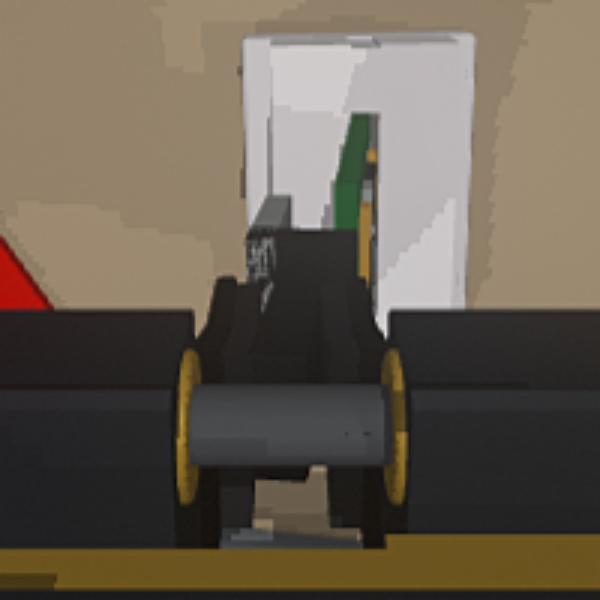

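View pics/s4c.png

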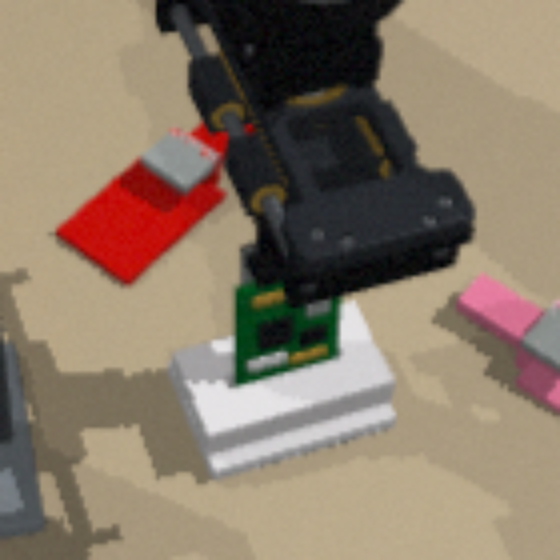

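servo_tool([
  [0,0.1,0],
  [0,0.1,0],
  [0,0,0],
  [0,0,0],
  [0,0,0],
], yaw=[0,0,0,0,0])

```text
time: 8.5
position: [0.5704, 0.1355, 0.1116]
tool_rot: [1.214, 1.203, -1.201]
ft_force: [6.6, -0.1, -1.2]
grip_width: 0.126
```

```bash
python3 - <<'E'
from h import *
T,s=pose(); print(np.round(T,4))
print(s["ft_force"],s["torque"],s["grip_width"])
E
```

```text
[[ 9.400e-03  1.000e+00  5.000e-04  5.704e-01]
 [ 1.200e-03  5.000e-04 -1.000e+00  1.355e-01]
 [-1.000e+00  9.400e-03 -1.200e-03  1.116e-01]
 [ 0.000e+00  0.000e+00  0.000e+00  1.000e+00]]
[ 6.5902403  -0.13238324 -1.24000006] [ 0.06116827 -2.32395828  0.14077969] 0.1260080021268558
```

servo_tool([
  [0,0.1,0],
  [0,0.1,0],
  [0,0,0],
  [0,0,0],
  [0,0,0],
], yaw=[0,0,0,0,0])

```text
time: 9.0
position: [0.5739, 0.1356, 0.1117]
tool_rot: [1.212, 1.205, -1.204]
ft_force: [5.8, 0.1, 5.3]
grip_width: 0.114
```

```bash
python3 - <<'E'
from h import *
im,d,T=grab("wrist","w5");
T,s=pose(); print(np.round(T,4))
print(s["ft_force"],s["torque"],s["grip_width"])
cv2.imwrite("pics/w5c.png",cv2.resize(im[150:350,180:380,::-1],None,fx=3,fy=3))
im,d,T=grab("scene","s5")
cv2.imwrite("pics/s5c.png",cv2.resize(im[150:290,250:390,::-1],None,fx=4,fy=4))
E
```

```text
[[ 6.300e-03  1.000e+00  6.000e-04  5.738e-01]
 [ 6.000e-04  6.000e-04 -1.000e+00  1.356e-01]
 [-1.000e+00  6.300e-03 -6.000e-04  1.117e-01]
 [ 0.000e+00  0.000e+00  0.000e+00  1.000e+00]]
[5.76175043 0.01162302 3.96540545] [-1.32557739e-03 -2.00104282e+00  1.45409647e-01] 0.1106222112069804
```

View pics/w5c.png

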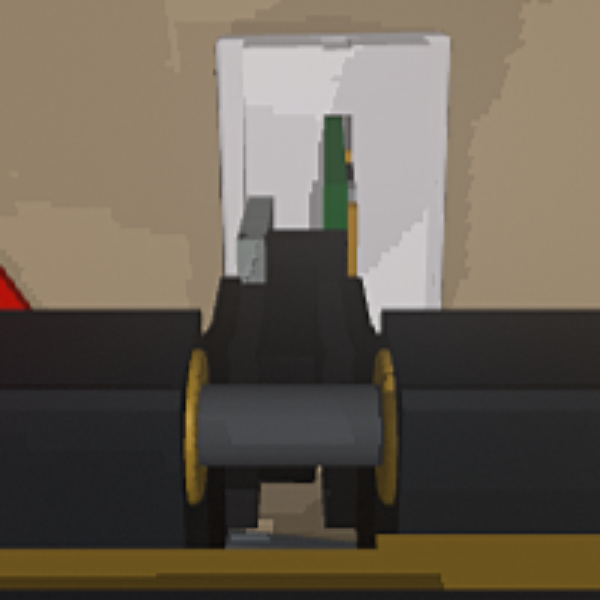

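View pics/s5c.png

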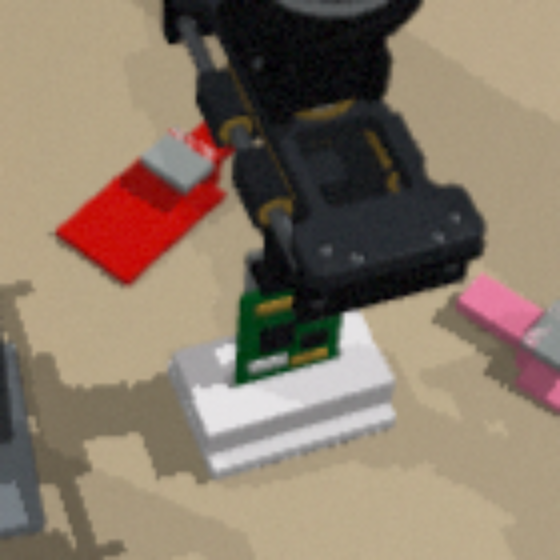

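servo_tool([
  [-0.04,0.05,0],
  [-0.04,0.04,0],
  [-0.1,0,0],
  [-0.1,0,0],
  [-0.1,0,0],
], yaw=[0,0,0,0,0])

```text
time: 9.6
position: [0.5741, 0.1349, 0.1188]
tool_rot: [1.209, 1.208, -1.208]
ft_force: [6.3, -1.0, -4.6]
grip_width: 0.115
```

```bash
python3 - <<'E'
from h import *
im,d,T=grab("wrist","w6");
T,s=pose(); print(np.round(T,4))
print(s["ft_force"],s["torque"],s["grip_width"])
cv2.imwrite("pics/w6c.png",cv2.resize(im[150:350,180:380,::-1],None,fx=3,fy=3))
E
```

```text
[[ 2.000e-03  1.000e+00  7.000e-04  5.743e-01]
 [-2.000e-04  7.000e-04 -1.000e+00  1.349e-01]
 [-1.000e+00  2.000e-03  2.000e-04  1.192e-01]
 [ 0.000e+00  0.000e+00  0.000e+00  1.000e+00]]
[ 5.14008974 -0.71106316 -4.3834353 ] [-0.06508436 -1.89388344  0.0959481 ] 0.11211564291929656
```

View pics/w6c.png

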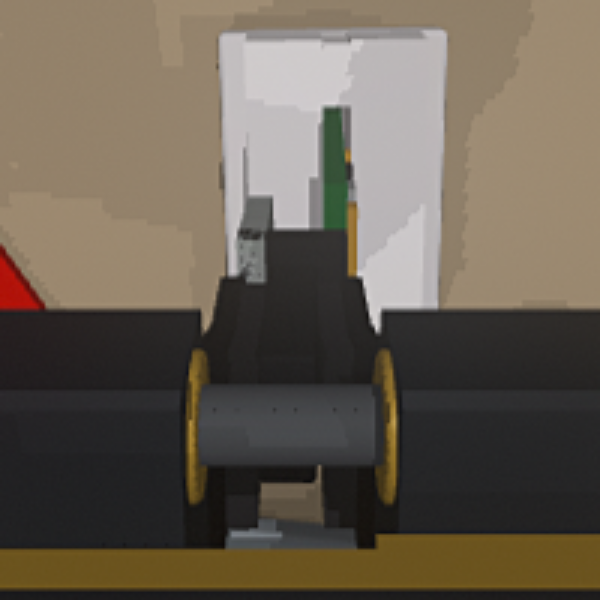

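servo_tool([
  [-0.1,0.05,0],
  [-0.1,0.05,0],
  [-0.1,0.05,0],
  [-0.1,0,0],
  [-0.1,0,0],
], yaw=[0,0,0,0,0])

```text
time: 10.15
position: [0.5763, 0.1356, 0.1318]
tool_rot: [1.208, 1.211, -1.21]
ft_force: [1.5, 0.5, -2.7]
grip_width: 0.114
```

servo_tool([
  [-0.2,0,0],
  [-0.3,0,0],
  [-0.4,0,0],
  [-0.5,0,0],
  [-0.5,0,0],
], yaw=[0,0,0,0,0])

```text
time: 10.65
position: [0.5771, 0.1356, 0.1809]
tool_rot: [1.209, 1.209, -1.208]
ft_force: [-0.6, 0.6, -1.5]
grip_width: 0.112
```

servo_tool([
  [-0.8,0,0],
  [-1,0,0],
  [-1,0,0],
  [-1,0,0],
  [-0.8,0,0],
], yaw=[0,0,0,0,0])

```text
time: 11.15
position: [0.5773, 0.1358, 0.2973]
tool_rot: [1.21, 1.208, -1.207]
ft_force: [0.1, 0.3, -2.1]
grip_width: 0.112
```

```bash
python3 - <<'E'
from h import *
im,d,T=grab("wrist","w7");np.save("w7w.npy",cloud("wrist",d,T))
T,s=pose(); print(np.round(T,4))
print(s["ft_force"],s["torque"],s["grip_width"])
cv2.imwrite("pics/w7c.png",cv2.resize(im[150:350,180:380,::-1],None,fx=3,fy=3))
im,d,T=grab("scene","s7"); np.save("s7w.npy",cloud("scene",d))
cv2.imwrite("pics/s7c.png",cv2.resize(im[90:260,250:420,::-1],None,fx=3,fy=3))
E
```

```text
[[ 7.000e-03  1.000e+00  8.000e-04  5.786e-01]
 [ 1.100e-03  8.000e-04 -1.000e+00  1.363e-01]
 [-1.000e+00  7.000e-03 -1.100e-03  3.006e-01]
 [ 0.000e+00  0.000e+00  0.000e+00  1.000e+00]]
[0.7868129  1.01926376 1.43079742] [ 0.05200844 -0.21551893 -0.04673362] 0.10784862956253687
```

View pics/w7c.png

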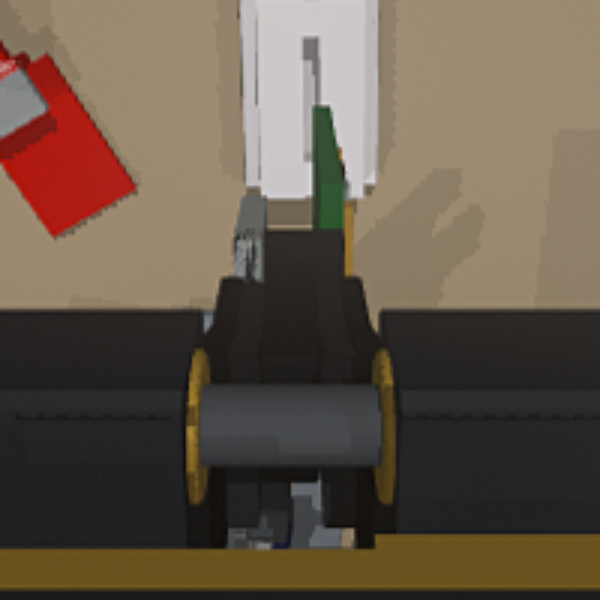

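View pics/s7c.png

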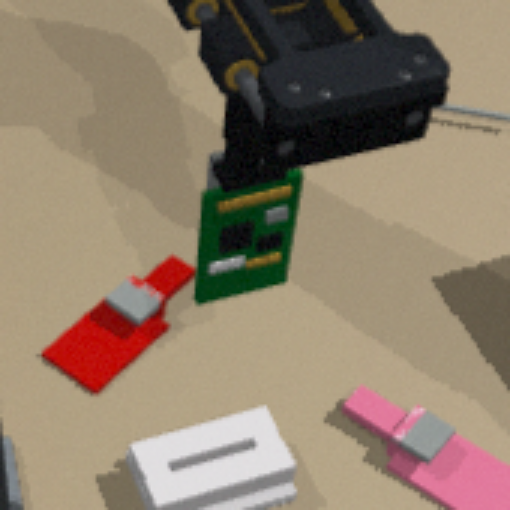

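```bash
cat > bd.py <<'E'
from h import *
def board(name,f,T,zmin=.03):
    z=np.load(f+".npz"); w=cloud(name,z["d"],z["T"]); im=z["im"].astype(int)
    hsv=cv2.cvtColor(z["im"],cv2.COLOR_RGB2HSV)
    g=(hsv[...,0]>45)&(hsv[...,0]<85)&(hsv[...,1]>120)
    q=w[g]; t=(q-T[:3,3])@T[:3,:3]   # tool coords
    k=(abs(t[:,1])<.05)&(abs(t[:,2])<.05)&(t[:,0]>-.02)&(t[:,0]<.12)
    t=t[k]
    A=np.c_[t[:,0],t[:,2],np.ones(len(t))]
    for _ in range(4):
        c,*_r=np.linalg.lstsq(A,t[:,1],rcond=None); r=t[:,1]-A@c; ok=abs(r)<2.5*np.std(r); A=A[ok];t=t[ok]
    print(name,f,"n",len(t),"tilt(dy/dx) deg",np.degrees(np.arctan(c[0])),"yaw(dy/dz) deg",np.degrees(np.arctan(c[1])),"y at tcp",c[2],"ext",np.percentile(t,[1,99],axis=0).round(4).tolist())
    return t
E
python3 - <<'E'
from bd import *
T=np.load("w7.npz")["T"]; print(T[:3,3])
T2=np.load("s7.npz")["T"]; print(T2[:3,3])
board("scene","s7",T2); board("wrist","w7",T)
E
```

```text
[0.57727678 0.13581297 0.29732914]
[0.57858784 0.13633957 0.30060168]
scene s7 n 702 tilt(dy/dx) deg 0.44958266681871184 yaw(dy/dz) deg -0.05368360092306028 y at tcp 0.011400738044862708 ext [[0.0141, 0.0101, -0.0235], [0.0975, 0.0135, 0.0284]]
wrist w7 n 39 tilt(dy/dx) deg -0.11107134201418031 yaw(dy/dz) deg -14.798810289406756 y at tcp 0.003083703412645528 ext [[0.0158, 0.0054, -0.0261], [0.0877, 0.0099, -0.016]]
```

```bash
python3 - <<'E'
from h import *
z=np.load("scene0.npz"); w=np.load("scenew.npy"); hsv=cv2.cvtColor(z["im"],cv2.COLOR_RGB2HSV).astype(int)
H,S,V=[hsv[...,k] for k in range(3)]
c0=np.array([.5537,-.1212]);th=np.radians(-7.64); ex=np.array([np.cos(th),np.sin(th)]);ey=np.array([-ex[1],ex[0]])
l=np.stack([(w[...,:2]-c0)@ex,(w[...,:2]-c0)@ey,w[...,2]],-1)
reg=(abs(l[...,0])<.04)&(abs(l[...,1])<.11)
for n,m,zr in (("blue",(H>105)&(H<130)&(S>150),(.07,.149)),("tan",(H>8)&(H<20)&(S>120)&(l[...,1]<-.03),(.07,.149)),("yellow",(H>20)&(H<33)&(S>150)&(abs(l[...,1])<.03),(.1,.17)),("orange",(H<18)&(S>170)&(abs(l[...,1])<.02),(.13,.18)),("rail",(S<60)&(abs(l[...,1])<.1),(.03,.15))):
    a=l[m&reg&(l[...,2]>zr[0])&(l[...,2]<zr[1])]
    if len(a)<5: print(n,len(a)); continue
    print(n,len(a),np.median(a,0).round(4),np.percentile(a,[2,98],axis=0).round(4).tolist(),"slope",np.polyfit(a[:,1],a[:,0],1).round(4))
E
```

```text
blue 483 [0.0125 0.0604 0.1176] [[0.011, 0.0339, 0.0712], [0.0149, 0.0849, 0.1477]] slope [-0.0075  0.013 ]
tan 563 [ 0.0131 -0.0574  0.1167] [[0.0116, -0.0857, 0.0716], [0.0148, -0.0332, 0.1482]] slope [-0.0043  0.0129]
yellow 332 [ 0.0047 -0.0002  0.1248] [[0.0014, -0.0191, 0.1032], [0.0064, 0.0192, 0.1433]] slope [-0.0053  0.0046]
orange 64 [ 0.0036 -0.0002  0.152 ] [[0.0005, -0.0082, 0.1438], [0.0052, 0.008, 0.1577]] slope [-0.0176  0.0034]
rail 1975 [ 0.0049 -0.0028  0.076 ] [[0.0024, -0.0991, 0.0316], [0.0159, 0.0979, 0.1486]] slope [-0.0066  0.0058]
```

```bash
python3 - <<'E'
from h import *
plan([0.5552,-.1194,.33],-7.5,15)
E
```

```text
[[-0.08, -0.06, 0.68], [-0.09, -0.06, 0.68], [-0.08, -0.05, 0.69], [-0.09, -0.04, 0.68], [-0.08, -0.04, 0.69]] [0.08, 0.09, 0.08, 0.09, 0.08]
[[-0.08, -0.04, 0.68], [-0.09, -0.02, 0.68], [-0.08, -0.02, 0.69], [-0.08, -0.02, 0.68], [-0.09, -0.01, 0.69]] [0.08, 0.09, 0.08, 0.09, 0.08]
[[-0.08, 0.0, 0.68], [-0.08, 0.0, 0.69], [-0.09, 0.01, 0.68], [-0.08, 0.02, 0.69], [-0.08, 0.02, 0.68]] [0.08, 0.09, 0.08, 0.08, 0.09]
end [ 0.55520419 -0.11931702  0.32987758] -7.5083885026282635
```

servo_tool([
  [-0.2,-0.06,0.5],
  [-0.2,-0.06,0.65],
  [-0.2,-0.05,0.7],
  [-0.2,-0.04,0.7],
  [-0.2,-0.04,0.7],
], yaw=[0.08,0.09,0.08,0.09,0.08])

```text
time: 11.75
position: [0.5691, 0.0518, 0.3196]
tool_rot: [1.242, 1.187, -1.243]
ft_force: [0.5, -0.6, -1.8]
grip_width: 0.11
```

servo_tool([
  [-0.1,-0.04,0.7],
  [-0.1,-0.02,0.7],
  [0,-0.02,0.7],
  [0,-0.02,0.7],
  [0,0,0.7],
], yaw=[0.08,0.09,0.08,0.09,0.08])

```text
time: 12.25
position: [0.5612, -0.0343, 0.3243]
tool_rot: [1.273, 1.167, -1.274]
ft_force: [0.4, 0.1, -2.1]
grip_width: 0.113
```

servo_tool([
  [0,0,0.7],
  [0,0,0.7],
  [0,0,0.7],
  [0,0,0.6],
  [0,0,0.5],
], yaw=[0.08,0.09,0.08,0.09,0.08])

```text
time: 12.75
position: [0.5531, -0.1141, 0.3244]
tool_rot: [1.306, 1.143, -1.307]
ft_force: [0.3, 0.5, -1.0]
grip_width: 0.114
```

```bash
python3 - <<'E'
from bd import *
T,s=pose(); print(np.round(T,4),s["ft_force"])
plan([0.5552,-.1194,.30],-7.5,5)
E
```

```text
[[-2.000e-04  9.912e-01 -1.324e-01  5.531e-01]
 [-2.000e-04 -1.324e-01 -9.912e-01 -1.141e-01]
 [-1.000e+00 -2.000e-04  2.000e-04  3.244e-01]
 [ 0.000e+00  0.000e+00  0.000e+00  1.000e+00]] [ 0.3420626   0.46955358 -0.95781765]
[[0.2, 0.02, 0.04], [0.19, 0.03, 0.04], [0.2, 0.02, 0.04], [0.19, 0.02, 0.04], [0.2, 0.02, 0.04]] [-0.0, -0.01, -0.0, -0.0, -0.01]
end [ 0.55514145 -0.11937095  0.2999321 ] -7.486889675590209
```

servo_tool([
  [0.2,0.05,0.05],
  [0.2,0.05,0.05],
  [0.2,0,0],
  [0,0,0],
  [0,0,0],
], yaw=[0,0,0,0,0])

```text
time: 13.25
position: [0.5554, -0.1143, 0.3093]
tool_rot: [1.304, 1.145, -1.304]
ft_force: [0.2, -0.2, -0.9]
grip_width: 0.112
```

```bash
cat > chk.py <<'E'
from bd import *
def check(f):
    grab("scene",f); T,s=pose(); print(T[:3,3].round(4),np.degrees(np.arctan2(T[1,1],T[0,1])).round(2),s["ft_force"].round(1),s["grip_width"])
    t=board("scene",f,T)
    w=t@T[:3,:3].T+T[:3,3]
    c0=np.array([.5537,-.1212]);th=np.radians(-7.64); ex=np.array([np.cos(th),np.sin(th)]);ey=np.array([-ex[1],ex[0]])
    l=np.c_[(w[:,:2]-c0)@ex,(w[:,:2]-c0)@ey,w[:,2]]
    A=np.c_[l[:,1],l[:,2],np.ones(len(l))]; c=np.linalg.lstsq(A,l[:,0],rcond=None)[0]
    print("green in rack: med",np.median(l,0).round(4),"ext",np.percentile(l,[1,99],axis=0).round(4).tolist(),"slopes",c.round(4))
    im=np.load(f+".npz")["im"]; cv2.imwrite("pics/%sc.png"%f,cv2.resize(im[110:310,90:290,::-1],None,fx=3,fy=3))
E
python3 -c "
from chk import *
check('s8'); im,d,T=grab('wrist','w8')"
```

```text
[ 0.5555 -0.1145  0.3096] -7.45 [ 0.5  0.1 -1.3] 0.10821955301069672
scene s8 n 859 tilt(dy/dx) deg 0.2732381382597135 yaw(dy/dz) deg 0.00550292589023033 y at tcp 0.011421550419577639 ext [[0.0151, 0.0101, -0.0251], [0.0981, 0.0134, 0.0274]]
green in rack: med [0.0126 0.0065 0.2551] ext [[0.011, -0.0205, 0.2115], [0.0143, 0.032, 0.2945]] slopes [-0.0034 -0.0048  0.0139]
```

View pics/s8c.png

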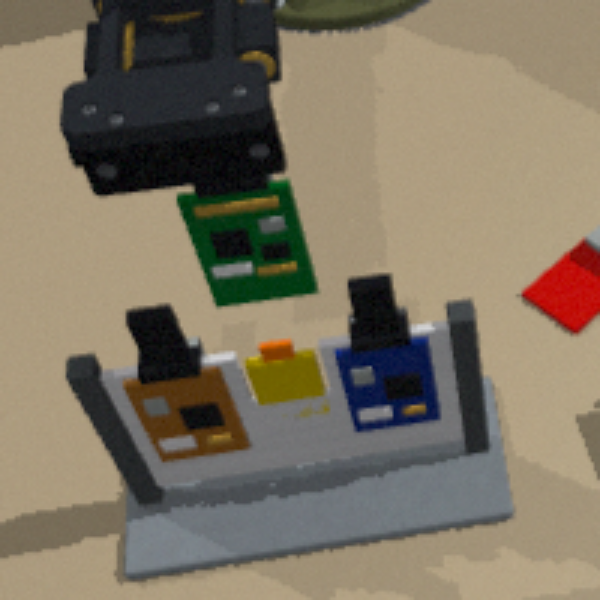

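View pics/w8.png

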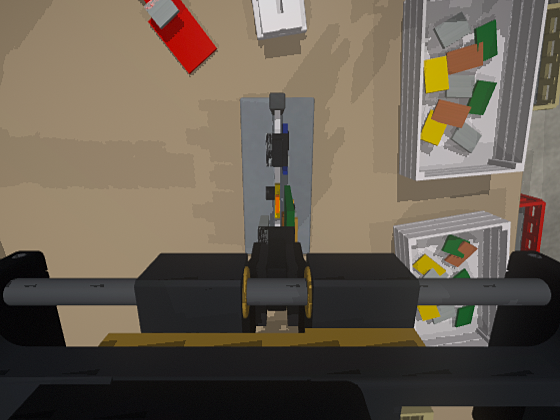

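servo_tool([
  [0,0,0.11],
  [0,0,0.11],
  [0.2,0,0],
  [0.3,0,0],
  [0.3,0,0],
], yaw=[0,0,0,0,0])

```text
time: 13.85
position: [0.5546, -0.1206, 0.2887]
tool_rot: [1.305, 1.145, -1.305]
ft_force: [0.7, -0.2, -2.7]
grip_width: 0.111
```

servo_tool([
  [0.5,0,0],
  [0.5,0,0],
  [0.5,0,0],
  [0.4,0,0],
  [0.3,0,0],
], yaw=[0,0,0,0,0])

```text
time: 14.35
position: [0.5543, -0.1206, 0.2332]
tool_rot: [1.305, 1.145, -1.306]
ft_force: [-0.9, 0.1, -0.2]
grip_width: 0.111
```

```bash
python3 -c "
from chk import *
check('s9'); im,d,T=grab('wrist','w9'); cv2.imwrite('pics/w9c.png',cv2.resize(im[60:320,200:360,::-1],None,fx=2.3,fy=2.3))"
```

```text
[ 0.5538 -0.1205  0.2322] -7.51 [-0.1 -0.4 -1.9] 0.1097496299401887
scene s9 n 565 tilt(dy/dx) deg 0.31514320458261424 yaw(dy/dz) deg 0.2281889175639962 y at tcp 0.012099857880277492 ext [[0.0228, 0.0107, -0.0249], [0.0973, 0.0142, 0.0274]]
green in rack: med [0.0123 0.0005 0.1706] ext [[0.0106, -0.0267, 0.1348], [0.0141, 0.0256, 0.2094]] slopes [-0.0062 -0.0028  0.0128]
```

View pics/s9c.png

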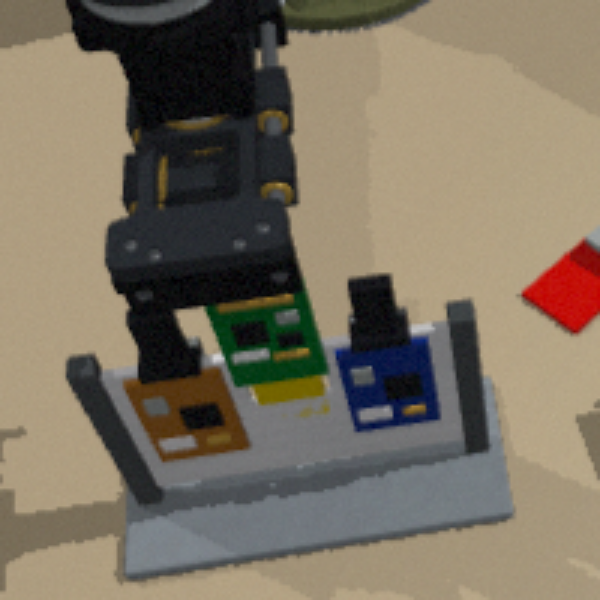

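View pics/w9c.png

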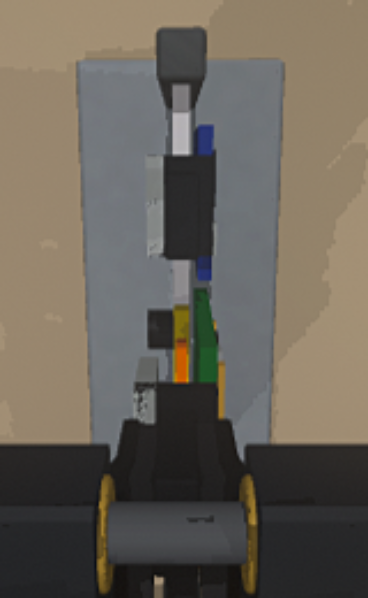

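servo_tool([
  [0.3,0.03,0],
  [0.4,0,0],
  [0.4,0,0],
  [0.3,0,0],
  [0.2,0,0],
], yaw=[0,0,0,0,0])

```text
time: 14.95
position: [0.555, -0.1207, 0.1934]
tool_rot: [1.305, 1.145, -1.306]
ft_force: [0.6, 0.8, -1.5]
grip_width: 0.111
```

```bash
python3 -c "
from chk import *
check('s10'); im,d,T=grab('wrist','w10'); cv2.imwrite('pics/w10c.png',cv2.resize(im[60:320,200:360,::-1],None,fx=2.3,fy=2.3))"
```

```text
[ 0.5547 -0.1207  0.1929] -7.52 [-0.7 -0.6 -1.7] 0.1131722340973115
scene s10 n 460 tilt(dy/dx) deg 0.3394211429682444 yaw(dy/dz) deg 0.04942544144437841 y at tcp 0.011785625799807143 ext [[0.0293, 0.0107, -0.0249], [0.0978, 0.0138, 0.0277]]
green in rack: med [0.013  0.0002 0.1295] ext [[0.0115, -0.027, 0.0951], [0.0146, 0.0256, 0.1636]] slopes [-0.0027 -0.0041  0.0135]
```

View pics/w10c.png

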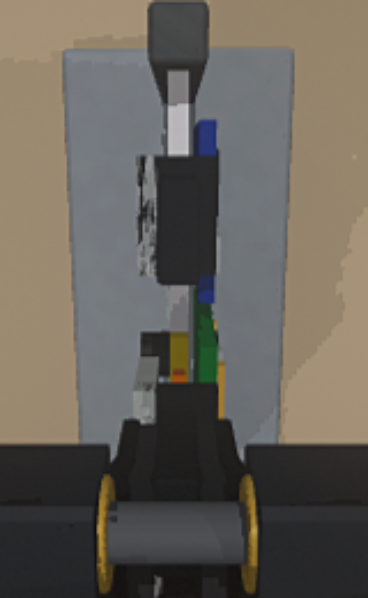

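servo_tool([
  [0.15,0,0],
  [0.15,0,0],
  [0.15,0,0],
  [0.1,0,0],
  [0.05,0,0],
], yaw=[0,0,0,0,0])

```text
time: 15.55
position: [0.5553, -0.1208, 0.1792]
tool_rot: [1.305, 1.145, -1.305]
ft_force: [-0.3, 0.4, -1.4]
grip_width: 0.11
```

servo_tool([
  [0.1,0,0],
  [0.1,0,0],
  [0.05,0,0],
  [0.05,0,0],
  [0,0,0],
], yaw=[0,0,0,0,0])

```text
time: 16.05
position: [0.5555, -0.1208, 0.172]
tool_rot: [1.305, 1.144, -1.305]
ft_force: [0.5, 0.3, -2.4]
grip_width: 0.113
```

servo_tool([
  [0.04,0,0],
  [0.04,0,0],
  [0.04,0,0],
  [0.04,0,0],
  [0,0,0],
], yaw=[0,0,0,0,0])

```text
time: 16.55
position: [0.5557, -0.1208, 0.1694]
tool_rot: [1.305, 1.143, -1.305]
ft_force: [-3.5, 1.1, 4.0]
grip_width: 0.111
```

servo_tool([
  [0.04,0,0],
  [0.04,0,0],
  [0.04,0,0],
  [0.04,0,0],
  [0,0,0],
], yaw=[0,0,0,0,0])

```text
time: 17.05
position: [0.5556, -0.1208, 0.1654]
tool_rot: [1.305, 1.143, -1.305]
ft_force: [-2.8, -0.6, 5.5]
grip_width: 0.111
```

servo_tool([
  [0.04,0,0],
  [0.04,0,0],
  [0.04,0,0],
  [0.04,0,0],
  [0,0,0],
], yaw=[0,0,0,0,0])

```text
time: 17.55
position: [0.5556, -0.1208, 0.1614]
tool_rot: [1.305, 1.143, -1.305]
ft_force: [-3.5, 0.9, 6.3]
grip_width: 0.109
```

servo_tool([
  [0.04,0,0],
  [0.04,0,0],
  [0.04,0,0],
  [0,0,0],
  [0,0,0],
], yaw=[0,0,0,0,0])

```text
time: 18.05
position: [0.5557, -0.1208, 0.1584]
tool_rot: [1.305, 1.143, -1.305]
ft_force: [-2.4, 0.4, 6.2]
grip_width: 0.112
```

```bash
python3 -c "
from chk import *
check('s11'); im,d,T=grab('wrist','w11'); cv2.imwrite('pics/w11c.png',cv2.resize(im[60:320,200:360,::-1],None,fx=2.3,fy=2.3))"
```

```text
[ 0.5556 -0.1208  0.1584] -7.52 [-1.3 -0.6  5.2] 0.10698588178167599
scene s11 n 345 tilt(dy/dx) deg 0.01591018875587841 yaw(dy/dz) deg -0.08453173977173273 y at tcp 0.011775689653470924 ext [[0.038, 0.0102, -0.025], [0.0983, 0.0132, 0.0272]]
green in rack: med [0.0137 0.0007 0.0882] ext [[0.0121, -0.0266, 0.06], [0.0151, 0.0256, 0.1204]] slopes [-0.0002 -0.0013  0.0138]
```

View pics/s11c.png

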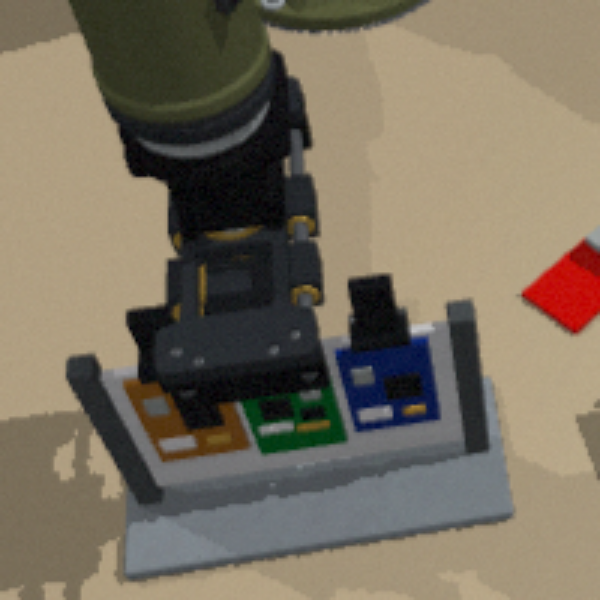

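View pics/w11c.png

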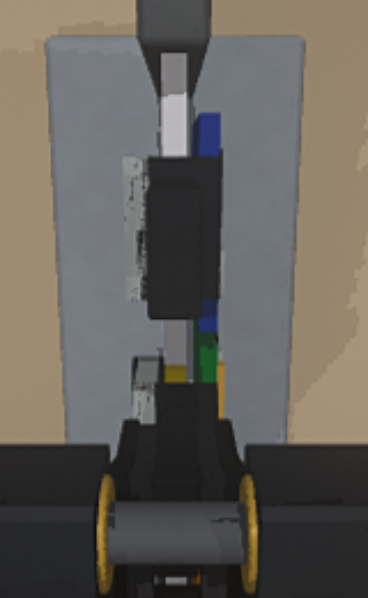

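servo_tool([
  [0.03,0,0],
  [0.03,0,0],
  [0,0,0],
  [0,0,0],
  [0,0,0],
], yaw=[0,0,0,0,0])

```text
time: 18.65
position: [0.5557, -0.1208, 0.1578]
tool_rot: [1.305, 1.143, -1.305]
ft_force: [-5.1, 0.9, 9.1]
grip_width: 0.111
```

servo_tool([
  [0.02,0,0],
  [0.02,0,0],
  [0,0,0],
  [0,0,0],
  [0,0,0],
], yaw=[0,0,0,0,0])

```text
time: 19.15
position: [0.5558, -0.1208, 0.1577]
tool_rot: [1.305, 1.142, -1.305]
ft_force: [-6.1, 0.2, 14.4]
grip_width: 0.111
```

servo_tool([
  [0.02,0,0],
  [0.01,0,0],
  [0,0,0],
  [0,0,0],
  [0,0,0],
], yaw=[0,0,0,0,0])

```text
time: 19.65
position: [0.5559, -0.1208, 0.1577]
tool_rot: [1.304, 1.142, -1.305]
ft_force: [-7.5, 1.3, 17.5]
grip_width: 0.108
```

```bash
python3 -c "
from chk import *
check('s12'); im,d,T=grab('wrist','w12'); cv2.imwrite('pics/w12c.png',cv2.resize(im[160:360,200:360,::-1],None,fx=3,fy=3))"
```

```text
[ 0.5558 -0.1208  0.1577] -7.52 [-7.7  0.7 18.7] 0.10657595815335799
scene s12 n 337 tilt(dy/dx) deg -0.07116788835351338 yaw(dy/dz) deg -0.10892469188614501 y at tcp 0.011486632833642126 ext [[0.0376, 0.0099, -0.025], [0.0988, 0.013, 0.0271]]
green in rack: med [0.0135 0.0006 0.0871] ext [[0.0121, -0.0265, 0.0589], [0.0151, 0.0256, 0.1201]] slopes [ 0.0002 -0.0001  0.0136]
```

View pics/w12c.png

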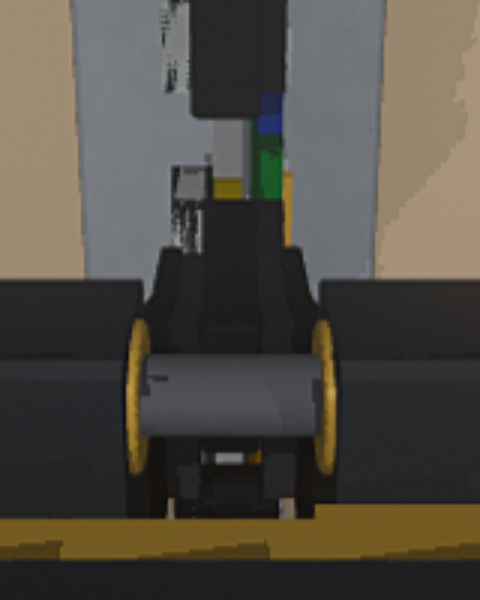

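servo_tool([
  [-0.03,0,0],
  [-0.03,0,0],
  [0,0,0],
  [0,0,0],
  [0,0,0],
], yaw=[0,0,0,0,0])

```text
time: 20.25
position: [0.5558, -0.1208, 0.1577]
tool_rot: [1.305, 1.143, -1.305]
ft_force: [-3.8, -0.1, 10.3]
grip_width: 0.107
```

servo_tool([
  [-0.03,0,0],
  [-0.03,0,0],
  [0,0,0],
  [0,0,0],
  [0,0,0],
], yaw=[0,0,0,0,0])

```text
time: 20.75
position: [0.5558, -0.1208, 0.1577]
tool_rot: [1.305, 1.143, -1.305]
ft_force: [-2.4, -0.4, 6.0]
grip_width: 0.112
```

servo_tool([
  [-0.02,0,0],
  [-0.02,0,0],
  [0,0,0],
  [0,0,0],
  [0,0,0],
], yaw=[0,0,0,0,0])

```text
time: 21.25
position: [0.5557, -0.1208, 0.1578]
tool_rot: [1.305, 1.144, -1.305]
ft_force: [0.3, -0.8, 0.9]
grip_width: 0.115
```

servo_tool([
  [0,0,0],
  [0,0,0],
  [0,0,0],
  [0,0,0],
  [0,0,0],
], yaw=[0,0,0,0,0], fingers=0.5)

```text
time: 21.75
position: [0.5554, -0.1208, 0.1577]
tool_rot: [1.305, 1.144, -1.305]
ft_force: [0.1, -0.4, -0.2]
grip_width: 0.457
```

servo_tool([
  [0,0,0],
  [0,0,0],
  [-0.1,0,0],
  [-0.3,0,0],
  [-0.5,0,0],
], yaw=[0,0,0,0,0])

```text
time: 22.25
position: [0.555, -0.1207, 0.1805]
tool_rot: [1.305, 1.145, -1.306]
ft_force: [-1.1, 0.4, -0.4]
grip_width: 0.498
```

servo_tool([
  [-0.8,0,0],
  [-1,0,0],
  [-1,0,0],
  [-1,0,0.2],
  [-1,0,0.6],
], yaw=[0,0,0,0,0])

```text
time: 22.75
position: [0.5533, -0.1387, 0.303]
tool_rot: [1.304, 1.145, -1.301]
ft_force: [0.1, 0.1, -1.0]
grip_width: 0.499
```

servo_tool([
  [-0.8,0,0.8],
  [-0.5,0,0.8],
  [0,0,0.8],
  [0,0,0.5],
  [0,0,0],
], yaw=[0,0,0,0,0])

```text
time: 23.25
position: [0.5427, -0.2147, 0.333]
tool_rot: [1.307, 1.142, -1.308]
ft_force: [-0.1, 0.2, -0.9]
grip_width: 0.502
```

```bash
cat > fin.py <<'E'
from rk import *
im,d,T=grab("wrist","w13"); w=cloud("wrist",d,T)
cv2.imwrite('pics/w13c.png',cv2.resize(im[40:280,200:360,::-1],None,fx=2.4,fy=2.4))
c0,th,l,near,col=rackfit(w,im)
for s in (1,0,-1):
    m=near&(abs(l[:,1]-s*.06)<.02)&(l[:,2]>.18)&(l[:,2]<.21); a=l[m]; print("tab",s,m.sum(),np.round(a.min(0),4),np.round(a.max(0),4),np.median(a[:,2]))
im,d,T=grab("scene","s13"); cv2.imwrite("pics/s13c.png",cv2.resize(im[150:310,90:290,::-1],None,fx=4,fy=4))
l=cloud("scene",d); ex=np.array([np.cos(th),np.sin(th)]);ey=np.array([-ex[1],ex[0]])
hsv=cv2.cvtColor(im,cv2.COLOR_RGB2HSV).astype(int);H,S=hsv[...,0],hsv[...,1]
l=np.stack([(l[...,:2]-c0)@ex,(l[...,:2]-c0)@ey,l[...,2]],-1); reg=(abs(l[...,0])<.04)&(abs(l[...,1])<.11)&(l[...,2]>.04)
for n,m in(("blue",(H>105)&(H<130)&(S>150)),("green",(H>45)&(H<85)&(S>120)),("tan",(H>8)&(H<20)&(S>120)&(l[...,1]<-.03))):
    a=l[m&reg]; print(n,len(a),np.median(a,0).round(4),np.percentile(a,[2,98],axis=0).round(4).tolist(),np.polyfit(a[:,1],a[:,0],1).round(4))
E
python3 fin.py
```

```text
1 (np.int64(57), np.float64(0.15861906370531825)) [-0.0027  0.0977] [0.01478438 0.00194834]
-1 (np.int64(180), np.float64(0.1608310304824048)) [-0.0005 -0.1101] [0.01424093 0.01550489]
1 (np.int64(57), np.float64(0.15861906370531825)) [0.     0.1039] [0.01478042 0.00194849]
-1 (np.int64(180), np.float64(0.1608310304824048)) [-0.     -0.1038] [0.01420832 0.01551696]
1 (np.int64(57), np.float64(0.15861906370531825)) [-0.      0.1039] [0.01478047 0.00194849]
-1 (np.int64(180), np.float64(0.1608310304824048)) [ 0.     -0.1039] [0.01420657 0.01551683]
1 (np.int64(57), np.float64(0.15861906370531825)) [0.     0.1039] [0.01478047 0.00194849]
-1 (np.int64(180), np.float64(0.1608310304824048)) [-0.     -0.1039] [0.01420657 0.01551683]
rack [ 0.55353215 -0.12489124] -7.38763231878877 postdist 0.20770690909903072
tab 1 381 [-0.0046  0.0512  0.1803] [0.0049 0.0753 0.2001] 0.1979074626120887
tab 0 259 [-0.0043 -0.0089  0.1808] [0.0047 0.0152 0.1916] 0.189564513297662
tab -1 250 [-0.0049 -0.0676  0.1842] [ 0.0046 -0.0443  0.1998] 0.19785487908524546
blue 803 [0.0128 0.0514 0.1394] [[-0.0117, -0.1058, 0.07], [0.0339, 0.088, 0.5128]] [-0.0224  0.0136]
green 821 [ 0.0131 -0.0125  0.1259] [[-0.0101, -0.1067, 0.0614], [0.0341, 0.0295, 0.513]] [-0.0498  0.0126]
tan 691 [ 0.0125 -0.0572  0.1253] [[-0.0156, -0.0971, 0.069], [0.0244, -0.0309, 0.5043]] [-0.0319  0.0103]
```

View pics/w13c.png

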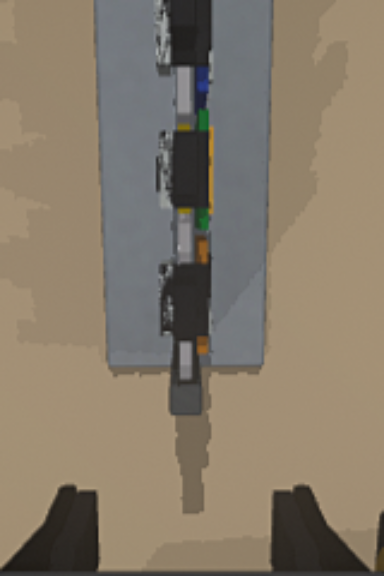

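View pics/s13c.png

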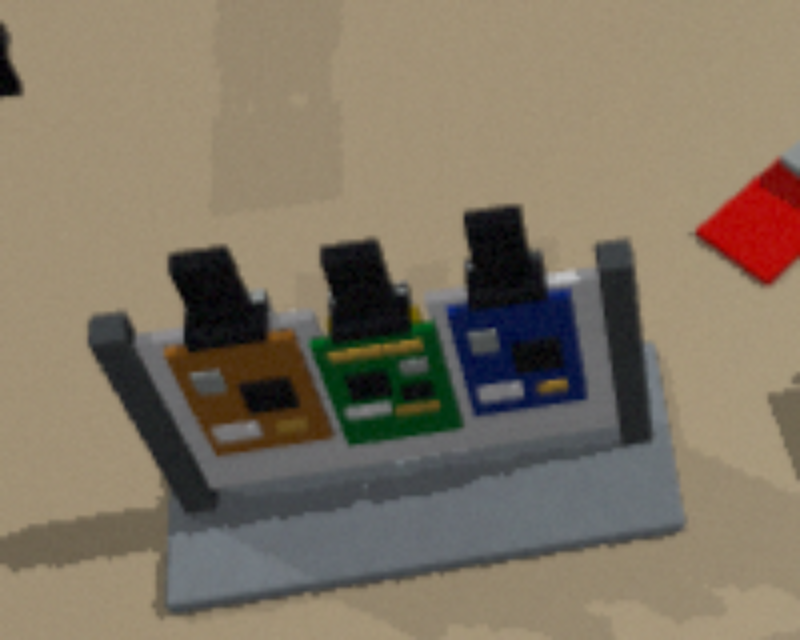

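```bash
python3 -c "
from bench import ctrl
s=ctrl.get_state(); print(s['time'],s['ft_force']); print(ctrl.close_job())"
```

```text
23.35 [ 0.50453944  1.39603573 -0.00860429]
the job is handed in; nothing more can be done
None
```

I lifted the green board out of the stand by its black tab, lowered it between the blue and tan boards with its components facing the same way, and hung it over the saddle. I then pushed it down with its own hook, let go, moved the arm clear and handed the job in at 23.4 s.

**Pressing:** the flag slid at about 6–8 N. The board then stopped moving after about 14 mm of travel, and the highest wrist reading in the press was 18.7 N. Force is only read at the end of each move, so a brief higher value between readings would not have shown.

**Last checks:**
- **Seating:** the green tab's top measured about 8 mm below its neighbours'. That puts the hook's roof at about 142 mm, level with the saddle edge I measured (about 142 mm). The flag itself is hidden under the hook, so "fully down" rests on these heights and the hard stop.
- **Neighbours:** the spacing between the blue and tan tabs was 119.8 mm before and 119.2 mm after, so they appear unmoved.

**What disagreed:**
- **Lean in the slot:** the board leaned a few degrees in the stand's slot. Gripping it straightened it and put about 9 N sideways on it, so I moved the gripper about 15 mm sideways while lifting it out.
- **Final rack fit:** one post was cut off at the picture's edge, so in that check I relied only on relative distances and tab heights. The last scene-camera colour measurements were also contaminated by stray pixels, and I did not use them.

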